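# Refill the new seasoning rack in reverse order

### The job

The new seasoning rack will be turned round to face the stools, so move the row of four containers from the old rack of square cells into the four empty bays of the new rack in reverse order: the leftmost one (as the robot sees it) goes into the rightmost bay, the second from the left into the second empty bay from the right, and so on to the end. Stand each upright on the floor of its bay, and leave the honey jar standing where it is in the middle bay.

Things in the scene. Friction and masses are not known exactly. Their poses are not given: they have to be found in the camera images.
- new_rack: New rack: fixed light-wood tray, 86 (x) x 428 (y) mm, +y its left end as the robot sees it. Origin: centre of its underside, on the worktop. Bay floors 10 mm up, edges and battens to 22 mm, end boards 32 mm. Middle bay (y = 0, 96 mm long) holds the honey jar; the four empty bays, 70 x 70 mm inside, are centred at x = 0, y = +169, +91, -91, -169 mm.
- dark_cap_jar_mid (a point): Round spice jar with a wide dark cap that looks speckled brown from above, 44 mm in diameter, 96 mm tall, 0.11 kg, the same width all the way up. Origin: the point on its axis half-way up; z is up.
- white_cap_jar_mid (a point): Round pale spice jar with a white cap that has a dark blue mark on top, 47 mm in diameter, 98 mm tall, 0.11 kg. Origin: the point on its axis half-way up; z is up.
- dome_shaker_mid (a point): Round clear pepper shaker with a grey domed top, 44 mm in diameter up to 74 mm, the dome 34 mm in diameter, 90 mm tall in all, 0.1 kg. Origin: the point on its axis half-way up; z is up.
- tea_carton_mid (a point): Upright floral-print tea carton, 40 (its x) by 55 (its y) by 85 mm tall, 0.06 kg. Its 55 mm side starts roughly across the row, so that it can be gripped over 55 mm with the fingers in front and behind, clear of its neighbours. Origin: the point on its axis half-way up; z is up.
- old_rack: Old rack: fixed dark base board, 86 (x) x 326 (y) mm, carrying four equal square wooden cells (80 x 80 mm, cork floor) in a row at y = +120, +40, -40, -120 mm, +y its left end as the robot sees it. Origin: centre of the board's underside, on the worktop. Cell floors 14 mm, rims 23 mm up. One container starts in each cell; which one varies; the three cells below are listed, the fourth held the tea carton.
- dark_cap_jar_cell: The fixed cell of the old rack in which the dark-capped jar starts, within 6 mm of its middle; marks where in the row the dark-capped jar stood. Origin: centre of the cell's underside, 6 mm over the worktop; y along the row, +y left.
- white_cap_jar_cell: The fixed cell of the old rack in which the white-capped jar starts, within 6 mm of its middle; marks where in the row the white-capped jar stood. Origin: centre of the cell's underside, 6 mm over the worktop; y along the row, +y left.
- dome_shaker_cell: The fixed cell of the old rack in which the domed shaker starts, within 6 mm of its middle; marks where in the row the domed shaker stood. Origin: centre of the cell's underside, 6 mm over the worktop; y along the row, +y left.
- honey_jar: Honey jar with a grey lid, 66 x 72 mm, 102 mm tall, loose, standing in the middle bay of the new rack; it is to stay there. Origin: centre of its underside.
Mind the look-alikes: they are no part of the job. Leave any purple look-alike of the part that bears white_cap_jar_mid alone.

How it is judged (in metres and radians):
At the end, for the whole second after the job is handed in: From the right end of the new rack, the empty bays hold the containers in their old left-to-right order, each within 18 mm of its bay centre in x and y, on the floor (5 mm), upright (0.15 rad), at rest; the honey jar is upright, within 20 mm of its start (((y of dark_cap_jar_mid in the frame of new_rack between -0.187 and -0.151 m and y of dark_cap_jar_cell in the frame of old_rack between 0.08 and 0.16 m) or (y of dark_cap_jar_mid in the frame of new_rack between -0.109 and -0.073 m and y of dark_cap_jar_cell in the frame of old_rack between 0 and 0.08 m) or (y of dark_cap_jar_mid in the frame of new_rack between 0.073 and 0.109 m and y of dark_cap_jar_cell in the frame of old_rack between -0.08 and 0 m) or (y of dark_cap_jar_mid in the frame of new_rack between 0.151 and 0.187 m and y of dark_cap_jar_cell in the frame of old_rack between -0.16 and -0.08 m)) and ((y of white_cap_jar_mid in the frame of new_rack between -0.187 and -0.151 m and y of white_cap_jar_cell in the frame of old_rack between 0.08 and 0.16 m) or (y of white_cap_jar_mid in the frame of new_rack between -0.109 and -0.073 m and y of white_cap_jar_cell in the frame of old_rack between 0 and 0.08 m) or (y of white_cap_jar_mid in the frame of new_rack between 0.073 and 0.109 m and y of white_cap_jar_cell in the frame of old_rack between -0.08 and 0 m) or (y of white_cap_jar_mid in the frame of new_rack between 0.151 and 0.187 m and y of white_cap_jar_cell in the frame of old_rack between -0.16 and -0.08 m)) and ((y of dome_shaker_mid in the frame of new_rack between -0.187 and -0.151 m and y of dome_shaker_cell in the frame of old_rack between 0.08 and 0.16 m) or (y of dome_shaker_mid in the frame of new_rack between -0.109 and -0.073 m and y of dome_shaker_cell in the frame of old_rack between 0 and 0.08 m) or (y of dome_shaker_mid in the frame of new_rack between 0.073 and 0.109 m and y of dome_shaker_cell in the frame of old_rack between -0.08 and 0 m) or (y of dome_shaker_mid in the frame of new_rack between 0.151 and 0.187 m and y of dome_shaker_cell in the frame of old_rack between -0.16 and -0.08 m)) and (y of tea_carton_mid in the frame of new_rack between -0.187 and -0.151 m or y of tea_carton_mid in the frame of new_rack between -0.109 and -0.073 m or y of tea_carton_mid in the frame of new_rack between 0.073 and 0.109 m or y of tea_carton_mid in the frame of new_rack between 0.151 and 0.187 m) and x of dark_cap_jar_mid in the frame of new_rack between -0.018 and 0.018 m and height (world z) of dark_cap_jar_mid between 0.053 and 0.063 m and angle between each of dark_cap_jar_mid, white_cap_jar_mid, dome_shaker_mid, tea_carton_mid, honey_jar's own z axis and vertical below 0.15 rad and linear speed of each of dark_cap_jar, white_cap_jar, dome_shaker, tea_carton below 0.02 m/s and x of white_cap_jar_mid in the frame of new_rack between -0.018 and 0.018 m and height (world z) of white_cap_jar_mid between 0.054 and 0.064 m and x of dome_shaker_mid in the frame of new_rack between -0.018 and 0.018 m and height (world z) of dome_shaker_mid between 0.05 and 0.06 m and x of tea_carton_mid in the frame of new_rack between -0.018 and 0.018 m and height (world z) of tea_carton_mid between 0.0475 and 0.0575 m and distance of honey_jar from where it was at the start of the episode below 0.02 m); the robot touches nothing.
It fails at once if the honey jar is moved more than 20 mm or tipped (distance of honey_jar from where it was at the start of the episode above 0.02 m or angle between honey_jar's own z axis and vertical above 0.3 rad).
It also fails if it takes over 112 s, if anything falls off the work surface, if the arm or the gripper's body presses on something with over 40 N, if the wrist force passes 120 N, or if a joint passes its speed limit or range.

### The arm

A 6-joint arm with a two-finger parallel gripper is mounted at the origin on a cart in front of the work surface, level with it; the furniture and walls round the work are solid. World frame = base frame: x ahead of the robot, y to its left, z up, the work surface at z = 0. Lengths are in mm, angles in degrees, forces in N, time in s.
With the tool pointing down it reaches from about 300 to 850 mm from the base axis. Payload 4.2 kg.
Tool frame: the origin (TCP) lies at the very end of the fingers, on their centre line; the grasp point (between the pads) lies 19 mm behind it (env.grip_point_offset is the distance from the TCP to the grasp point, in mm); z points along the fingers, y is the line along which they close (so a half turn about z gives the same grasp; the last joint's range is limited). The gripper opens to 91 mm and grips with 3 to 60 N. Pads are 32 mm wide; open, the fingers measure 118 mm over their backs; the gripper's body (76 mm by 178 mm) begins 60 mm behind the grasp point.
Start: joints at [-64.802, 18.312, 89.639, -0, 72.044, -1.146], TCP at [255.173, -515.296, 213.976] pointing down, gripper open.
Joint ranges: [-177.97, 177.97], [-48.28, 115.42], [12.27, 149.76], [-77.06, 257.06], [2.81, 150.46], [-146.56, 146.56]. Speed limits (degrees/s): [147.25, 147.25, 180, 180, 180, 180].

### API

Orientations are given as [roll, pitch, yaw] about the fixed x, y, z axes, in that order (R = Rz(yaw) Ry(pitch) Rx(roll)).
In Python, from workcell import env gives the robot as it stands. The module is installed in compiled form; this text tells all that it offers.
- The arm moves only by the tool arm_command, never from a script. Its argument "rows" is a list of rows, each an object with "delta_pos": the shift along the tool's x, y, z in mm, a list of three; "roll": the turn about the tool's z in units of 5 degrees (1.0 is 5 degrees); "jaw": the opening in per cent of the stroke, from 0 (shut) to 100 (fully open). A call has 1 to 20 rows; each row is the pose to reach, as a shift and turn from the pose commanded when the call began, along the tool's axes at that moment; what a row does not reach only later rows make up. A row lasts 1/12 s, in which the tool goes at most 41.7 mm and 7.16 degrees, less where a joint would pass 70% of its speed; a pose out of reach is approached as far as the arm can. A call with a gripper value outside its range is refused whole. The fingers move at their own pace and stop on an object; "squeeze" is the grip in N (left out, the last holds). Time passes only in rows, so rows that repeat a pose let the fingers close. It gives the time, the measured TCP pose, the force, the opening and the grip force at its end, in the units of the state.
- env.state(): the state, without advancing time (a new reading comes with each control period).
- env.grab_frame(name): name is "scene" or "side" or "wrist"; returns a dict with "img" (480x640x3 uint8, blue, green, red), "z_map" (480x640 float32, mm along the optical axis (not along the pixel's ray), 0 where there is no reading), "fov_y" (degrees; the focal length in pixels is half the picture's height over the tangent of half this angle, whatever the lens; pixels are square), "cx", "cy" (the principal point, pixels), "R" (3x3) and "t" (3): a world point X has camera coordinates R X + t; the wrist camera has in their place "T_tool_cam" (4x4, takes a point from camera to tool coordinates, whose origin is the TCP and whose axes are the flange's). Camera axes: x right, y down, z forward; pixel columns grow to the right and rows downward; lengths in mm; the calibration is good to about 2 mm. A picture is of the moment at which its call begins: read the wrist's pose just before it.
- env.job_done(): hands the job in; it is judged then, once.
The state is a dict: "time_s": time; "qpos": joint angles; "qvel": joint speeds; "effort": joint torques, N m; "ee_pos": TCP position; "ee_rot": TCP orientation; "force": force on the tool from outside, world axes, zero at the start; "torque": the same for the moment, N m; "gripper_width": finger opening in mm; "gripper_force": force on a finger pad.
Only numpy, scipy, OpenCV 4.12 (cv2) and the standard library are available. Lean on these libraries where they do the work, as an engineer would, in place of code of your own. Each camera call takes 0.05 s, during which the arm holds its last target. There are 200 camera calls.

## Working session

There is one attempt and no reset: what is moved stays moved. The work goes in short steps, Python scripts to look and compute and a tool call to move; the robot and the scene stay as the last step left them, time stands still between calls to the robot, and variables do not carry over. Pictures are saved under pics/ and viewed, at most 14 in all, crops included, and the job is handed in when it is done.

Besides the shell and the picture viewer there is one more tool, called as a command line: name --argument value ..., lists and objects as JSON in quotes. arm_command: Moves the arm, as the interface text tells. Its arguments: {"type":"object","properties":{"rows":{"type":"array"},"squeeze":{"type":"number"}},"required":["rows"]}

```bash
mkdir -p pics; cat > h.py <<'E'
import numpy as np, cv2
from workcell import env
def f(fr): return 240/np.tan(np.radians(fr["fov_y"]/2))
def save(fr,n): cv2.imwrite("pics/%s.png"%n, fr["img"])
def pts(fr):
    "world point for each pixel from depth (scene/side)"
    v,u=np.mgrid[0:480,0:640]; z=fr["z_map"]; F=f(fr)
    c=np.stack([(u-fr["cx"])/F*z,(v-fr["cy"])/F*z,z],-1)
    return (c-np.array(fr["t"]))@np.array(fr["R"])
E
python3 - <<'E'
from h import *
import pickle
for n in("scene","side"):
    fr=env.grab_frame(n); save(fr,n); pickle.dump(fr,open(n+".pkl","wb")); print(n,fr["fov_y"],-np.array(fr["R"]).T@fr["t"], (fr["z_map"]>0).mean())
s=env.state();print({k:np.round(s[k],2) for k in s})
E
```

```text
scene 46.83805707622054 [204.74476562 578.99549181 757.84752107] 0.9950130208333333
side 43.3892106859607 [413.08197142 888.30727661 645.57821931] 0.996103515625
{'time_s': np.float64(0.1), 'qpos': array([-64.8 ,  18.35,  89.7 ,  -0.  ,  72.04,  -1.15]), 'qvel': array([ 0.06, -0.08, -0.27,  0.03,  0.02,  0.08]), 'effort': array([ 0.000e+00, -4.133e+01, -2.325e+01,  7.000e-02,  4.000e-02,
       -0.000e+00]), 'ee_pos': array([ 254.97, -514.88,  213.2 ]), 'ee_rot': array([-179.91,   -0.  ,   26.34]), 'force': array([-0.11, -0.27, -0.17]), 'torque': array([ 0.01, -0.05,  0.01]), 'gripper_force': np.float64(0.0), 'gripper_width': np.float64(91.22)}
```

View pics/scene.png

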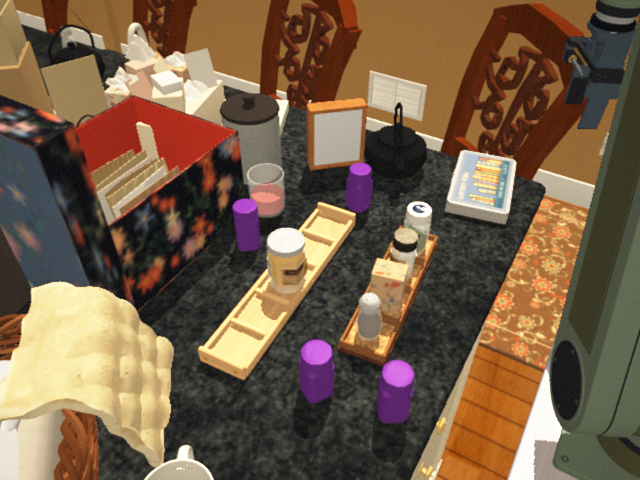

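View pics/side.png

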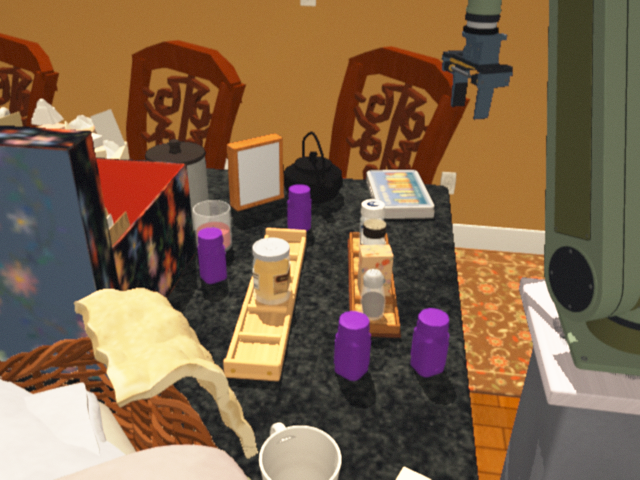

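The scene view shows, left to right as the robot sees it, the domed shaker (370,318), tea carton (388,288), dark-capped jar (404,250) and white-capped jar (418,215). The honey jar is at (287,262) in the new rack. Possible mix-ups: purple jars at (316,370), (396,390), (360,187) and (246,225), which I'll leave alone. The side view agrees.

```bash
python3 - <<'E'
from h import *
import pickle
for n in("scene","side"):
    fr=pickle.load(open(n+".pkl","rb")); P=pts(fr); hsv=cv2.cvtColor(fr["img"],cv2.COLOR_BGR2HSV)
    X,Y,Z=P[...,0],P[...,1],P[...,2]
    print(n,"table z",np.median(Z[(abs(X-470)<250)&(abs(Y)<250)&(hsv[...,2]<60)]))
    wood=(hsv[...,0]>3)&(hsv[...,0]<30)&(hsv[...,1]>70)&(Z>3)&(Z<40)&(X>250)&(X<750)&(abs(Y)<330)
    k,l,st,c=cv2.connectedComponentsWithStats(wood.astype(np.uint8))
    for i in range(1,k):
        if st[i,4]>150:
            m=l==i; print("wood",st[i],"mean",P[m].mean(0).round(), cv2.minAreaRect(P[m][:,:2].astype(np.float32)))
    tall=(Z>45)&(Z<130)&(X>250)&(X<750)&(abs(Y)<300)
    k,l,st,c=cv2.connectedComponentsWithStats(tall.astype(np.uint8))
    for i in range(1,k):
        if st[i,4]>150:
            m=l==i; p=P[m]; zt=np.percentile(p[:,2],97); t=p[p[:,2]>zt-6]
            print("tall",st[i],"ztop",zt.round(),"top c",((t.min(0)+t.max(0))/2).round(),"ext",np.ptp(t,axis=0).round(), "col",fr["img"][m].mean(0).round())
fr=pickle.load(open("scene.pkl","rb"));save(dict(img=cv2.resize(fr["img"][180:370,190:450],None,fx=3,fy=3,interpolation=2)),"crop")
E
```

```text
scene table z 1.321125596765985
wood [ 198  202  159  178 8029] mean [609.  36.  17.] ((622.5372314453125, -20.140411376953125), (103.64501190185547, 465.6053466796875), 3.271472930908203)
wood [ 337  233  102  133 3232] mean [415. -26.  18.] ((440.9635009765625, -96.39077758789062), (90.39057159423828, 349.897705078125), 6.1165642738342285)
tall [346 162  27  35 736] ztop 101.0 top c [ 611. -277.   99.] ext [45. 45.  7.] col [135.  50. 117.]
tall [268 171  17  31 316] ztop 92.0 top c [ 742. -171.   89.] ext [15. 56.  7.] col [118. 132. 183.]
tall [235 199  25  37 725] ztop 101.0 top c [734. -58.  99.] ext [33. 47.  7.] col [136.  50. 119.]
tall [ 356  201   76  131 3768] ztop 114.0 top c [ 445. -164.  113.] ext [ 51. 126.   9.] col [133. 164. 184.]
tall [ 267  228   41   53 1809] ztop 115.0 top c [615.  -5. 113.] ext [66. 66.  8.] col [151. 181. 203.]
tall [ 140  324   34   66 1089] ztop 128.0 top c [662. 281. 126.] ext [31. 38.  7.] col [130. 189. 217.]
tall [ 299  339   36   50 1386] ztop 101.0 top c [452. 162.  99.] ext [45. 46.  8.] col [159.  66. 142.]
tall [ 378  360   37   49
[... 495 characters left out ...]
01811218261719), (52.49176025390625, 175.4442901611328), 7.373470306396484)
tall [287 184  25  32 639] ztop 98.0 top c [ 613. -274.   96.] ext [44. 49.  8.] col [134.  43. 113.]
tall [ 358  199   35  108 2805] ztop 111.0 top c [ 447. -161.  109.] ext [ 51. 128.   8.] col [131. 162. 186.]
tall [203 204  28  60 871] ztop 98.0 top c [735. -54.  96.] ext [29. 48.  8.] col [134.  70. 132.]
tall [ 252  237   39   53 1718] ztop 112.0 top c [615.  -2. 110.] ext [64. 69.  7.] col [136. 174. 201.]
tall [ 413  308   37   48 1378] ztop 98.0 top c [337. 139.  96.] ext [44. 46.  8.] col [142.  47. 121.]
tall [ 335  311   36   48 1374] ztop 99.0 top c [454. 166.  96.] ext [43. 47.  7.] col [145.  49. 125.]
```

View pics/crop.png

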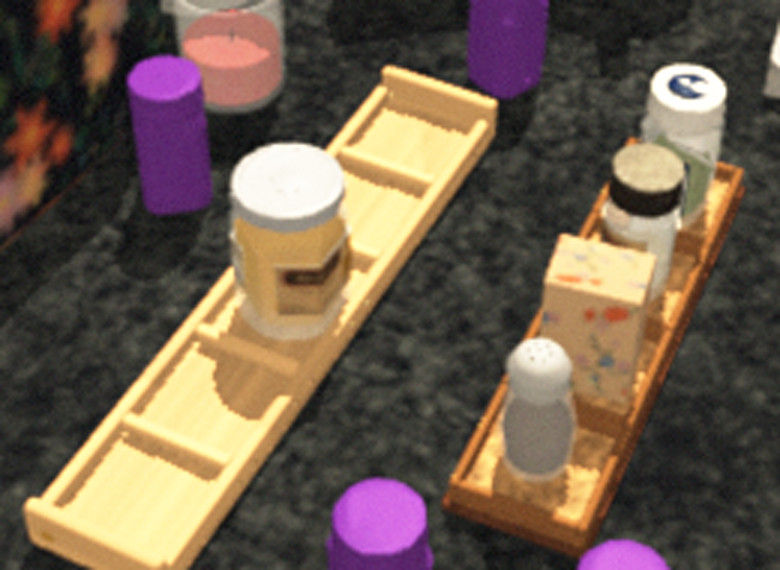

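The crop confirms the row order and the four empty bays. Next I'll look from above with the wrist camera.

arm_command --rows '[{"delta_pos": [0, 0, -40], "roll": 0, "jaw": 100}, {"delta_pos": [0, 0, -80], "roll": -1, "jaw": 100}, {"delta_pos": [0, 0, -120], "roll": -2, "jaw": 100}, {"delta_pos": [30, -19, -150], "roll": -3, "jaw": 100}, {"delta_pos": [60, -38, -180], "roll": -4, "jaw": 100}, {"delta_pos": [90, -57, -200], "roll": -5, "jaw": 100}, {"delta_pos": [120, -77, -210], "roll": -6, "jaw": 100}, {"delta_pos": [150, -96, -220], "roll": -7, "jaw": 100}, {"delta_pos": [180, -115, -230], "roll": -8, "jaw": 100}, {"delta_pos": [210, -134, -240], "roll": -9, "jaw": 100}, {"delta_pos": [240, -153, -240], "roll": -10, "jaw": 100}, {"delta_pos": [270, -172, -240], "roll": -11, "jaw": 100}, {"delta_pos": [300, -191, -240], "roll": -12, "jaw": 100}, {"delta_pos": [330, -210, -240], "roll": -13, "jaw": 100}, {"delta_pos": [360, -230, -240], "roll": -13.7, "jaw": 100}, {"delta_pos": [390, -249, -240], "roll": -13.7, "jaw": 100}, {"delta_pos": [420, -268, -240], "roll": -13.7, "jaw": 100}, {"delta_pos": [448, -286, -240], "roll": -13.7, "jaw": 100}, {"delta_pos": [448, -286, -240], "roll": -13.7, "jaw": 100}, {"delta_pos": [448, -286, -240], "roll": -13.7, "jaw": 100}]'

```text
time_s: 1.77
ee_pos: [530.2, -59.0, 452.9]
ee_rot: [-179.9, 0.0, 95.0]
force: [-0.3, -0.2, 0.1]
gripper_width: 91.4
gripper_force: 0.0
```

```bash
cat >> h.py <<'E'
from scipy.spatial.transform import Rotation as Ro
def tool():
    s=env.state(); return np.array(s["ee_pos"]),Ro.from_euler("xyz",s["ee_rot"],degrees=True).as_matrix(),s
def wrist():
    p,R,s=tool(); fr=env.grab_frame("wrist"); T=np.array(fr["T_tool_cam"])
    Rwc=R@T[:3,:3]; twc=R@T[:3,3]+p
    fr["R"]=Rwc.T; fr["t"]=-Rwc.T@twc; return fr
E
python3 - <<'E'
from h import *
import pickle
fr=wrist(); save(fr,"w1"); pickle.dump(fr,open("w1.pkl","wb")); p,R,s=tool(); print(p,s["ee_rot"],s["qpos"]); print(np.round(fr["T_tool_cam"],2),fr["fov_y"])
E
```

```text
[529.66652693 -60.03729612 453.33294305] [-1.79905840e+02  2.17705031e-02  9.49052880e+01] [-7.67670405e+00  1.18485454e+01  6.51162633e+01 -4.28787748e-02
  1.03122344e+02 -1.25916772e+01]
[[   0.     -0.96   -0.28   78.15]
 [   1.      0.      0.      0.47]
 [  -0.     -0.28    0.96 -170.89]
 [   0.      0.      0.      1.  ]] 63.3692916986749
```

View pics/w1.png

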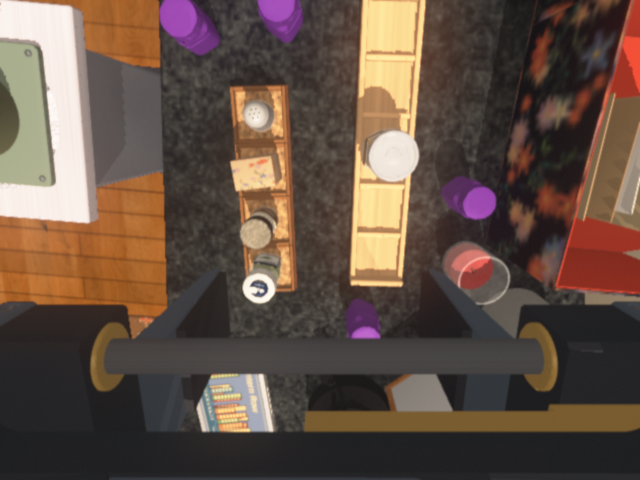

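The wrist view shows the old rack from (258,87) to (270,292) with shaker (257,115), carton (255,173), dark cap (256,232) and white cap (259,288). The new rack is at columns 355–420, its right end at row 285, with the honey jar at (392,155).

```bash
cat >> h.py <<'E'
def box(P,m):
    r=cv2.minAreaRect(P[m][:,:2].astype(np.float32)); return np.round(r[0],1),np.round(r[1],1),round(r[2],2)
def tops(fr,P,areas,dz=8):
    "areas: name->(x,y,r,ztop): top centre by min enclosing circle of points near the top"
    for n,(x,y,r,zt) in areas.items():
        m=(np.hypot(P[...,0]-x,P[...,1]-y)<r)&(P[...,2]>zt-dz)&(P[...,2]<zt+12)
        if m.sum()<20: print(n,"none"); continue
        print(n,m.sum(),"z",np.percentile(P[m][:,2],95).round(1),"circ",np.round(cv2.minEnclosingCircle(P[m][:,:2].astype(np.float32)),1) if 0 else [np.round(a,1) for a in cv2.minEnclosingCircle(P[m][:,:2].astype(np.float32))],"rect",box(P,m))
E
python3 - <<'E'
from h import *
import pickle
fr=pickle.load(open("w1.pkl","rb")); P=pts(fr); X,Y,Z=[P[...,i] for i in range(3)]
u=np.arange(640)[None]; v=np.arange(480)[:,None]; hsv=cv2.cvtColor(fr["img"],cv2.COLOR_BGR2HSV)
wood=(Z>6)&(Z<36)&(hsv[...,0]<32)&(hsv[...,1]>60)
print("table",np.median(Z[(u>300)&(u<345)&(v>100)&(v<250)]))
for n,m,L in (("old",wood&(u>215)&(u<305)&(v>70)&(v<300),326),("new",wood&(u>340)&(u<430)&(v<292),428)):
    k,l,st,_=cv2.connectedComponentsWithStats(m.astype(np.uint8)); m=l==1+st[1:,4].argmax()
    c,s,a=box(P,m); print(n,c,s,a)
    th=np.radians(a if a<45 else a-90); ex=np.array([np.cos(th),np.sin(th)]); ey=np.array([-ex[1],ex[0]])
    q=P[m][:,:2]; b=q@ey; a2=q@ex; print("  along",np.percentile(b,[.1,99.9]).round(1),"across",np.percentile(a2,[.5,99.5]).round(1),"dirs",ex.round(4), "centre from right end",((np.percentile(b,.1)+L/2)*ey+np.percentile(a2,[.5,99.5]).mean()*ex).round(1))
tops(fr,P,dict(honey=(615,-5,60,112),shaker=(405,18,40,104),carton=(425,-60,42,99),dark=(440,-135,35,110),white=(452,-210,35,112)))
E
```

```text
table 0.0020474547685539013
old [440.4 -84.6] [ 84.5 322.5] 6.77
  along [-296.3   24.8] across [387.1 468.1] dirs [0.993  0.1179] centre from right end [440.3 -82. ]
new [616.7  -7. ] [ 86.6 418.6] 3.67
  along [-254.4  162.1] across [571.9 657.2] dirs [0.9979 0.064 ] centre from right end [615.8  -0.9]
honey 2077 z 112.9 circ [array([615.4,  -3.8]), np.float64(33.1)] rect (array([615. ,  -3.4]), array([64.4, 64.5]), 7.58)
shaker 361 z 103.6 circ [array([432.7,  32.5]), np.float64(15.1)] rect (array([429.9,  31. ]), array([23.3, 29.9]), 27.54)
carton 1188 z 100.5 circ [array([433.7, -43.8]), np.float64(33.2)] rect (array([433.6, -43.5]), array([55.5, 40. ]), 12.33)
dark 781 z 111.3 circ [array([ 441.7, -123.6]), np.float64(21.7)] rect (array([ 441.9, -123.3]), array([42.4, 41.8]), 27.06)
white 788 z 113.6 circ [array([ 450.3, -202.1]), np.float64(23.0)] rect (array([ 449.9, -202. ]), array([44.9, 44.3]), 68.31)
```

```bash
python3 - <<'E'
from h import *
import pickle
fr=pickle.load(open("w1.pkl","rb")); P=pts(fr)
tops(fr,P,dict(shaker=(430,34,30,104)),14)
for n in("scene","side"):
    P=pts(pickle.load(open(n+".pkl","rb"))); X,Y,Z=[P[...,i] for i in range(3)]
    for y in range(-300,320,60):
        m=(X>520)&(X<1000)&(Y>y)&(Y<y+60)&(Z>105)&(Z<450)&~((abs(X-615)<50)&(abs(Y+4)<50))
        if m.sum()>20: print(n,y,"min x with z>105",np.percentile(X[m],1).round(),"zmax",Z[m].max().round())
E
```

```text
shaker 578 z 103.3 circ [array([432.6,  32.6]), np.float64(17.2)] rect (array([433. ,  32.6]), array([33. , 33.8]), 48.11)
scene -300 min x with z>105 816.0 zmax 196.0
scene -240 min x with z>105 827.0 zmax 191.0
scene -180 min x with z>105 804.0 zmax 204.0
scene -120 min x with z>105 803.0 zmax 204.0
scene -60 min x with z>105 803.0 zmax 204.0
scene 0 min x with z>105 803.0 zmax 203.0
scene 60 min x with z>105 803.0 zmax 203.0
scene 120 min x with z>105 803.0 zmax 204.0
scene 180 min x with z>105 803.0 zmax 382.0
scene 240 min x with z>105 652.0 zmax 381.0
scene 300 min x with z>105 588.0 zmax 231.0
side -300 min x with z>105 819.0 zmax 193.0
side -240 min x with z>105 825.0 zmax 180.0
side -180 min x with z>105 806.0 zmax 201.0
side -120 min x with z>105 805.0 zmax 201.0
side -60 min x with z>105 804.0 zmax 200.0
side 0 min x with z>105 805.0 zmax 201.0
side 60 min x with z>105 805.0 zmax 201.0
side 120 min x with z>105 805.0 zmax 201.0
side 180 min x with z>105 805.0 zmax 379.0
side 240 min x with z>105 805.0 zmax 379.0
side 300 min x with z>105 614.0 zmax 228.0
```

arm_command --rows '[{"delta_pos": [12, -11, 33], "roll": 0.5, "jaw": 100}, {"delta_pos": [25, -22, 66], "roll": 0.97, "jaw": 100}, {"delta_pos": [38, -33, 99], "roll": 0.97, "jaw": 100}, {"delta_pos": [50, -44, 132], "roll": 0.97, "jaw": 100}, {"delta_pos": [63, -56, 165], "roll": 0.97, "jaw": 100}, {"delta_pos": [75, -67, 198], "roll": 0.97, "jaw": 100}, {"delta_pos": [88, -78, 231], "roll": 0.97, "jaw": 100}, {"delta_pos": [100.7, -89, 264], "roll": 0.97, "jaw": 100}, {"delta_pos": [100.7, -89, 264], "roll": 0.97, "jaw": 100}, {"delta_pos": [100.7, -89, 290], "roll": 0.97, "jaw": 100}, {"delta_pos": [100.7, -89, 315], "roll": 0.97, "jaw": 100}, {"delta_pos": [100.7, -89, 340], "roll": 0.97, "jaw": 100}, {"delta_pos": [100.7, -89, 365], "roll": 0.97, "jaw": 100}, {"delta_pos": [100.7, -89, 390], "roll": 0.97, "jaw": 100}, {"delta_pos": [100.7, -89, 409], "roll": 0.97, "jaw": 100}, {"delta_pos": [100.7, -89, 409], "roll": 0.97, "jaw": 100}, {"delta_pos": [100.7, -89, 409], "roll": 0.97, "jaw": 100}]'

```text
time_s: 3.23
ee_pos: [434.2, 31.6, 45.9]
ee_rot: [179.9, 0.0, 89.9]
force: [-0.3, -0.3, 0.9]
gripper_width: 91.5
gripper_force: 0.0
```

arm_command --rows '[{"delta_pos": [0, 0, 0], "roll": 0, "jaw": 0}, {"delta_pos": [0, 0, 0], "roll": 0, "jaw": 0}, {"delta_pos": [0, 0, 0], "roll": 0, "jaw": 0}, {"delta_pos": [0, 0, 0], "roll": 0, "jaw": 0}, {"delta_pos": [0, 0, 0], "roll": 0, "jaw": 0}, {"delta_pos": [0, 0, 0], "roll": 0, "jaw": 0}, {"delta_pos": [0, 0, 0], "roll": 0, "jaw": 0}, {"delta_pos": [0, 0, 0], "roll": 0, "jaw": 0}, {"delta_pos": [0, 0, 0], "roll": 0, "jaw": 0}, {"delta_pos": [0, 0, 0], "roll": 0, "jaw": 0}]' --squeeze 20

```text
time_s: 4.07
ee_pos: [432.1, 32.6, 44.9]
ee_rot: [-179.9, 0.0, 90.0]
force: [-1.8, -0.1, 2.1]
gripper_width: 40.5
gripper_force: 20.0
```

arm_command --rows '[{"delta_pos": [0, 0, -15], "roll": 0, "jaw": 0}, {"delta_pos": [0, 0, -40], "roll": 0, "jaw": 0}, {"delta_pos": [0, 0, -70], "roll": 0, "jaw": 0}, {"delta_pos": [0, 0, -100], "roll": 0, "jaw": 0}, {"delta_pos": [0, 0, -125], "roll": 0, "jaw": 0}, {"delta_pos": [-8, 8, -140], "roll": 0, "jaw": 0}, {"delta_pos": [-24, 23, -140], "roll": 0, "jaw": 0}, {"delta_pos": [-48, 46, -140], "roll": 0, "jaw": 0}, {"delta_pos": [-72, 69, -140], "roll": 0, "jaw": 0}, {"delta_pos": [-96, 92, -140], "roll": 0, "jaw": 0}, {"delta_pos": [-120, 115, -140], "roll": 0, "jaw": 0}, {"delta_pos": [-144, 138, -140], "roll": 0, "jaw": 0}, {"delta_pos": [-168, 160, -140], "roll": 0, "jaw": 0}, {"delta_pos": [-188, 179, -140], "roll": 0, "jaw": 0}, {"delta_pos": [-200, 190, -140], "roll": 0, "jaw": 0}, {"delta_pos": [-204, 194, -140], "roll": 0, "jaw": 0}, {"delta_pos": [-204, 194, -140], "roll": 0, "jaw": 0}, {"delta_pos": [-204, 194, -140], "roll": 0, "jaw": 0}]'

```text
time_s: 5.57
ee_pos: [625.8, -170.7, 184.3]
ee_rot: [-179.9, -0.1, 90.0]
force: [0.1, -0.0, -1.1]
gripper_width: 40.5
gripper_force: 19.9
```

```bash
python3 - <<'E'
from h import *
fr=wrist(); save(fr,"w2"); P=pts(fr); print(tool()[0], tool()[2]["gripper_width"])
E
```

```text
[ 625.5884014  -170.37760317  184.60858133] 40.15916798337453
```

View pics/w2.png

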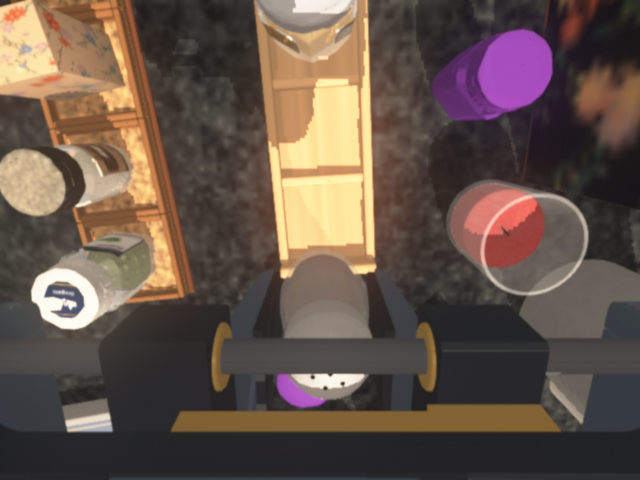

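The shaker is held upright. The right bay is at about (322,220), with battens at rows 180 and 82. I'll cast those to check the rack's position.

```bash
cat >> h.py <<'E'
def ray(fr,u,v,z):
    R=np.array(fr["R"]);F=f(fr); d=R.T@np.array([(u-fr["cx"])/F,(v-fr["cy"])/F,1]); o=-R.T@fr["t"]; return (o+d*(z-o[2])/d[2])[:2].round(1)
E
python3 - <<'E'
from h import *
fr=wrist(); c=np.array([616,-2.6]); ex=np.array([.9979,.064]); ey=np.array([-.064,.9979])
for n,u,v,z in (("batten -130 L",285,181,22),("batten R",361,176,22),("batten -52 L",277,85,22),("R",361,79,22),("end L",284,264,32),("end R",374,259,32),("edge L",263,80,22),("edge R",372,80,22)):
    w=ray(fr,u,v,z); print(n,w,"rack xy",((w-c)@ex).round(1),((w-c)@ey).round(1))
E
```

```text
batten -130 L [ 593.1 -133.4] rack xy -31.2 -129.1
batten R [ 657.8 -129.1] rack xy 33.6 -128.9
batten -52 L [588.8 -57.1] rack xy -30.6 -52.6
R [655.7 -52.6] rack xy 36.4 -52.4
end L [ 591.3 -204.8] rack xy -37.6 -200.2
end R [ 670.3 -200. ] rack xy 41.6 -200.5
edge L [577.7 -53.4] rack xy -41.5 -48.2
edge R [664.5 -53.4] rack xy 45.1 -53.8
```

arm_command --rows '[{"delta_pos": [0, 1, 20], "roll": 0, "jaw": 0}, {"delta_pos": [0, 1, 50], "roll": 0, "jaw": 0}, {"delta_pos": [0, 1, 80], "roll": 0, "jaw": 0}, {"delta_pos": [0, 1, 105], "roll": 0, "jaw": 0}, {"delta_pos": [0, 1, 125], "roll": 0, "jaw": 0}, {"delta_pos": [0, 1, 137], "roll": 0, "jaw": 0}, {"delta_pos": [0, 1, 143], "roll": 0, "jaw": 0}, {"delta_pos": [0, 1, 143], "roll": 0, "jaw": 0}, {"delta_pos": [0, 1, 143], "roll": 0, "jaw": 0}, {"delta_pos": [0, 1, 143], "roll": 0, "jaw": 0}]'

```text
time_s: 6.5
ee_pos: [628.4, -171.5, 43.3]
ee_rot: [179.8, 0.0, 90.0]
force: [0.5, 1.0, -1.6]
gripper_width: 40.8
gripper_force: 19.9
```

arm_command --rows '[{"delta_pos": [0, 0, 0], "roll": 0, "jaw": 60}, {"delta_pos": [0, 0, 0], "roll": 0, "jaw": 80}, {"delta_pos": [0, 0, 0], "roll": 0, "jaw": 100}, {"delta_pos": [0, 0, 0], "roll": 0, "jaw": 100}, {"delta_pos": [0, 0, 0], "roll": 0, "jaw": 100}, {"delta_pos": [0, 0, 0], "roll": 0, "jaw": 100}, {"delta_pos": [0, 0, 0], "roll": 0, "jaw": 100}, {"delta_pos": [0, 0, 0], "roll": 0, "jaw": 100}]'

```text
time_s: 7.17
ee_pos: [627.5, -171.4, 41.9]
ee_rot: [180.0, 0.0, 90.0]
force: [-0.3, -0.7, -0.0]
gripper_width: 89.8
gripper_force: 0.0
```

arm_command --rows '[{"delta_pos": [0, 0, -25], "roll": 0, "jaw": 100}, {"delta_pos": [0, 0, -60], "roll": 0, "jaw": 100}, {"delta_pos": [0, 0, -95], "roll": 0, "jaw": 100}, {"delta_pos": [5, -8, -125], "roll": 0, "jaw": 100}, {"delta_pos": [20, -30, -145], "roll": -0.5, "jaw": 100}, {"delta_pos": [38, -58, -150], "roll": -1, "jaw": 100}, {"delta_pos": [57, -87, -150], "roll": -1.5, "jaw": 100}, {"delta_pos": [76, -116, -150], "roll": -2, "jaw": 100}, {"delta_pos": [95, -145, -150], "roll": -2.46, "jaw": 100}, {"delta_pos": [113, -172, -150], "roll": -2.46, "jaw": 100}, {"delta_pos": [124, -188, -150], "roll": -2.46, "jaw": 100}, {"delta_pos": [127.6, -193.8, -150], "roll": -2.46, "jaw": 100}, {"delta_pos": [127.6, -193.8, -145], "roll": -2.46, "jaw": 100}, {"delta_pos": [127.6, -193.8, -120], "roll": -2.46, "jaw": 100}, {"delta_pos": [127.6, -193.8, -90], "roll": -2.46, "jaw": 100}, {"delta_pos": [127.6, -193.8, -60], "roll": -2.46, "jaw": 100}, {"delta_pos": [127.6, -193.8, -30], "roll": -2.46, "jaw": 100}, {"delta_pos": [127.6, -193.8, -8], "roll": -2.46, "jaw": 100}, {"delta_pos": [127.6, -193.8, 3], "roll": -2.46, "jaw": 100}, {"delta_pos": [127.6, -193.8, 3], "roll": -2.46, "jaw": 100}]'

```text
time_s: 8.83
ee_pos: [433.2, -44.3, 36.0]
ee_rot: [-179.7, -0.1, 102.3]
force: [0.0, 0.0, -0.7]
gripper_width: 91.3
gripper_force: 0.0
```

arm_command --rows '[{"delta_pos": [0, 0, 0], "roll": 0, "jaw": 50}, {"delta_pos": [0, 0, 0], "roll": 0, "jaw": 0}, {"delta_pos": [0, 0, 0], "roll": 0, "jaw": 0}, {"delta_pos": [0, 0, 0], "roll": 0, "jaw": 0}, {"delta_pos": [0, 0, 0], "roll": 0, "jaw": 0}, {"delta_pos": [0, 0, 0], "roll": 0, "jaw": 0}, {"delta_pos": [0, 0, 0], "roll": 0, "jaw": 0}, {"delta_pos": [0, 0, 0], "roll": 0, "jaw": 0}, {"delta_pos": [0, 0, 0], "roll": 0, "jaw": 0}, {"delta_pos": [0, 0, 0], "roll": 0, "jaw": 0}]' --squeeze 15

```text
time_s: 9.67
ee_pos: [434.1, -43.8, 39.5]
ee_rot: [179.9, 0.0, 102.3]
force: [-1.5, 0.3, 6.0]
gripper_width: 54.9
gripper_force: 15.0
```

arm_command --rows '[{"delta_pos": [0, 0, -15], "roll": 0, "jaw": 0}, {"delta_pos": [0, 0, -40], "roll": 0, "jaw": 0}, {"delta_pos": [0, 0, -70], "roll": 0, "jaw": 0}, {"delta_pos": [0, 0, -100], "roll": 0, "jaw": 0}, {"delta_pos": [0, 0, -125], "roll": 0, "jaw": 0}, {"delta_pos": [-4, 8, -140], "roll": 0, "jaw": 0}, {"delta_pos": [-13, 25, -145], "roll": 0.3, "jaw": 0}, {"delta_pos": [-26, 50, -145], "roll": 0.6, "jaw": 0}, {"delta_pos": [-39, 76, -145], "roll": 0.9, "jaw": 0}, {"delta_pos": [-52, 102, -145], "roll": 1.2, "jaw": 0}, {"delta_pos": [-65, 128, -145], "roll": 1.5, "jaw": 0}, {"delta_pos": [-77, 152, -145], "roll": 1.72, "jaw": 0}, {"delta_pos": [-86, 168, -145], "roll": 1.72, "jaw": 0}, {"delta_pos": [-88.7, 174, -145], "roll": 1.72, "jaw": 0}, {"delta_pos": [-88.7, 174, -145], "roll": 1.72, "jaw": 0}, {"delta_pos": [-88.7, 174, -145], "roll": 1.72, "jaw": 0}]'

```text
time_s: 11.0
ee_pos: [621.5, -93.1, 183.3]
ee_rot: [-179.9, -0.0, 93.7]
force: [0.2, 0.3, -0.9]
gripper_width: 55.0
gripper_force: 15.0
```

arm_command --rows '[{"delta_pos": [0, 0, 20], "roll": 0, "jaw": 0}, {"delta_pos": [0, 0, 50], "roll": 0, "jaw": 0}, {"delta_pos": [0, 0, 80], "roll": 0, "jaw": 0}, {"delta_pos": [0, 0, 105], "roll": 0, "jaw": 0}, {"delta_pos": [0, 0, 125], "roll": 0, "jaw": 0}, {"delta_pos": [0, 0, 140], "roll": 0, "jaw": 0}, {"delta_pos": [0, 0, 148], "roll": 0, "jaw": 0}, {"delta_pos": [0, 0, 148], "roll": 0, "jaw": 0}, {"delta_pos": [0, 0, 148], "roll": 0, "jaw": 0}, {"delta_pos": [0, 0, 148], "roll": 0, "jaw": 0}]'

```text
time_s: 11.83
ee_pos: [622.8, -93.3, 37.0]
ee_rot: [179.9, 0.0, 93.7]
force: [-0.2, -0.0, -1.7]
gripper_width: 55.4
gripper_force: 15.0
```

arm_command --rows '[{"delta_pos": [0, 0, 0], "roll": 0, "jaw": 75}, {"delta_pos": [0, 0, 0], "roll": 0, "jaw": 100}, {"delta_pos": [0, 0, 0], "roll": 0, "jaw": 100}, {"delta_pos": [0, 0, 0], "roll": 0, "jaw": 100}, {"delta_pos": [0, 0, 0], "roll": 0, "jaw": 100}, {"delta_pos": [0, 0, 0], "roll": 0, "jaw": 100}, {"delta_pos": [0, 0, -25], "roll": 0, "jaw": 100}, {"delta_pos": [0, 0, -60], "roll": 0, "jaw": 100}, {"delta_pos": [0, 0, -95], "roll": 0, "jaw": 100}, {"delta_pos": [0, 0, -130], "roll": 0, "jaw": 100}, {"delta_pos": [0, 0, -155], "roll": 0, "jaw": 100}, {"delta_pos": [0, 0, -155], "roll": 0, "jaw": 100}]'

```text
time_s: 12.83
ee_pos: [625.9, -93.9, 197.7]
ee_rot: [179.3, 0.2, 93.7]
force: [0.5, 1.0, 1.2]
gripper_width: 91.2
gripper_force: 0.0
```

arm_command --rows '[{"delta_pos": [-1, -10, 0], "roll": 0, "jaw": 100}, {"delta_pos": [-4, -40, 0], "roll": 0, "jaw": 100}, {"delta_pos": [-8, -75, 0], "roll": 0, "jaw": 100}, {"delta_pos": [-11, -110, 0], "roll": 0, "jaw": 100}, {"delta_pos": [-15, -145, 0], "roll": 0, "jaw": 100}, {"delta_pos": [-17, -170, 0], "roll": 0, "jaw": 100}, {"delta_pos": [-18.5, -182.7, 0], "roll": 0, "jaw": 100}, {"delta_pos": [-18.5, -182.7, 0], "roll": 0, "jaw": 100}, {"delta_pos": [-18.5, -182.7, 20], "roll": 0, "jaw": 100}, {"delta_pos": [-18.5, -182.7, 50], "roll": 0, "jaw": 100}, {"delta_pos": [-18.5, -182.7, 80], "roll": 0, "jaw": 100}, {"delta_pos": [-18.5, -182.7, 110], "roll": 0, "jaw": 100}, {"delta_pos": [-18.5, -182.7, 135], "roll": 0, "jaw": 100}, {"delta_pos": [-18.5, -182.7, 146], "roll": 0, "jaw": 100}, {"delta_pos": [-18.5, -182.7, 146], "roll": 0, "jaw": 100}, {"delta_pos": [-18.5, -182.7, 146], "roll": 0, "jaw": 100}]'

```text
time_s: 14.17
ee_pos: [442.3, -123.5, 44.1]
ee_rot: [-179.9, -0.0, 93.7]
force: [0.9, 0.4, -0.4]
gripper_width: 91.1
gripper_force: 0.0
```

arm_command --rows '[{"delta_pos": [0, 0, 0], "roll": 0, "jaw": 50}, {"delta_pos": [0, 0, 0], "roll": 0, "jaw": 0}, {"delta_pos": [0, 0, 0], "roll": 0, "jaw": 0}, {"delta_pos": [0, 0, 0], "roll": 0, "jaw": 0}, {"delta_pos": [0, 0, 0], "roll": 0, "jaw": 0}, {"delta_pos": [0, 0, 0], "roll": 0, "jaw": 0}, {"delta_pos": [0, 0, 0], "roll": 0, "jaw": 0}, {"delta_pos": [0, 0, 0], "roll": 0, "jaw": 0}, {"delta_pos": [0, 0, 0], "roll": 0, "jaw": 0}, {"delta_pos": [0, 0, 0], "roll": 0, "jaw": 0}]' --squeeze 20

```text
time_s: 15.0
ee_pos: [441.5, -123.7, 45.1]
ee_rot: [180.0, 0.0, 93.7]
force: [-1.0, -0.0, 2.1]
gripper_width: 42.7
gripper_force: 20.0
```

arm_command --rows '[{"delta_pos": [0, 0, -15], "roll": 0, "jaw": 0}, {"delta_pos": [0, 0, -40], "roll": 0, "jaw": 0}, {"delta_pos": [0, 0, -70], "roll": 0, "jaw": 0}, {"delta_pos": [0, 0, -100], "roll": 0, "jaw": 0}, {"delta_pos": [0, 0, -125], "roll": 0, "jaw": 0}, {"delta_pos": [8, 7, -140], "roll": 0, "jaw": 0}, {"delta_pos": [24, 22, -145], "roll": 0, "jaw": 0}, {"delta_pos": [48, 44, -145], "roll": 0, "jaw": 0}, {"delta_pos": [72, 66, -145], "roll": 0, "jaw": 0}, {"delta_pos": [96, 88, -145], "roll": 0, "jaw": 0}, {"delta_pos": [120, 110, -145], "roll": 0, "jaw": 0}, {"delta_pos": [144, 132, -145], "roll": 0, "jaw": 0}, {"delta_pos": [168, 154, -145], "roll": 0, "jaw": 0}, {"delta_pos": [187, 171, -145], "roll": 0, "jaw": 0}, {"delta_pos": [197, 180, -145], "roll": 0, "jaw": 0}, {"delta_pos": [200.5, 183.3, -145], "roll": 0, "jaw": 0}, {"delta_pos": [200.5, 183.3, -145], "roll": 0, "jaw": 0}, {"delta_pos": [200.5, 183.3, -145], "roll": 0, "jaw": 0}]'

```text
time_s: 16.5
ee_pos: [610.6, 87.3, 189.6]
ee_rot: [-179.9, 0.1, 93.7]
force: [0.2, 0.1, -0.3]
gripper_width: 42.9
gripper_force: 20.0
```

arm_command --rows '[{"delta_pos": [0, 0, 20], "roll": 0, "jaw": 0}, {"delta_pos": [0, 0, 50], "roll": 0, "jaw": 0}, {"delta_pos": [0, 0, 80], "roll": 0, "jaw": 0}, {"delta_pos": [0, 0, 105], "roll": 0, "jaw": 0}, {"delta_pos": [0, 0, 125], "roll": 0, "jaw": 0}, {"delta_pos": [0, 0, 140], "roll": 0, "jaw": 0}, {"delta_pos": [0, 0, 148], "roll": 0, "jaw": 0}, {"delta_pos": [0, 0, 148], "roll": 0, "jaw": 0}, {"delta_pos": [0, 0, 148], "roll": 0, "jaw": 0}, {"delta_pos": [0, 0, 148], "roll": 0, "jaw": 0}]'

```text
time_s: 17.33
ee_pos: [611.8, 87.6, 42.9]
ee_rot: [179.9, 0.0, 93.6]
force: [0.2, 0.2, -1.1]
gripper_width: 42.4
gripper_force: 20.0
```

arm_command --rows '[{"delta_pos": [0, 0, 0], "roll": 0, "jaw": 60}, {"delta_pos": [0, 0, 0], "roll": 0, "jaw": 80}, {"delta_pos": [0, 0, 0], "roll": 0, "jaw": 100}, {"delta_pos": [0, 0, 0], "roll": 0, "jaw": 100}, {"delta_pos": [0, 0, 0], "roll": 0, "jaw": 100}, {"delta_pos": [0, 0, 0], "roll": 0, "jaw": 100}, {"delta_pos": [0, 0, 0], "roll": 0, "jaw": 100}, {"delta_pos": [0, 0, -25], "roll": 0, "jaw": 100}, {"delta_pos": [0, 0, -60], "roll": 0, "jaw": 100}, {"delta_pos": [0, 0, -95], "roll": 0, "jaw": 100}, {"delta_pos": [0, 0, -130], "roll": 0, "jaw": 100}, {"delta_pos": [0, 0, -155], "roll": 0, "jaw": 100}, {"delta_pos": [0, 0, -155], "roll": 0, "jaw": 100}]'

```text
time_s: 18.42
ee_pos: [614.7, 88.7, 203.6]
ee_rot: [179.3, -0.0, 93.7]
force: [0.4, 0.2, 0.6]
gripper_width: 91.3
gripper_force: 0.0
```

arm_command --rows '[{"delta_pos": [-14, -9, 0], "roll": 0, "jaw": 100}, {"delta_pos": [-42, -27, 0], "roll": 0, "jaw": 100}, {"delta_pos": [-70, -45, 0], "roll": 0, "jaw": 100}, {"delta_pos": [-98, -63, 0], "roll": 0, "jaw": 100}, {"delta_pos": [-126, -81, 0], "roll": 0, "jaw": 100}, {"delta_pos": [-154, -99, 0], "roll": 0, "jaw": 100}, {"delta_pos": [-182, -117, 0], "roll": 0, "jaw": 100}, {"delta_pos": [-210, -135, 0], "roll": 0, "jaw": 100}, {"delta_pos": [-238, -153, 0], "roll": 0, "jaw": 100}, {"delta_pos": [-262, -169, 0], "roll": 0, "jaw": 100}, {"delta_pos": [-275, -177, 0], "roll": 0, "jaw": 100}, {"delta_pos": [-279.3, -179.6, 0], "roll": 0, "jaw": 100}, {"delta_pos": [-279.3, -179.6, 0], "roll": 0, "jaw": 100}, {"delta_pos": [-279.3, -179.6, 25], "roll": 0, "jaw": 100}, {"delta_pos": [-279.3, -179.6, 60], "roll": 0, "jaw": 100}, {"delta_pos": [-279.3, -179.6, 95], "roll": 0, "jaw": 100}, {"delta_pos": [-279.3, -179.6, 128], "roll": 0, "jaw": 100}, {"delta_pos": [-279.3, -179.6, 152], "roll": 0, "jaw": 100}, {"delta_pos": [-279.3, -179.6, 152], "roll": 0, "jaw": 100}, {"delta_pos": [-279.3, -179.6, 152], "roll": 0, "jaw": 100}]'

```text
time_s: 20.08
ee_pos: [449.8, -200.8, 44.0]
ee_rot: [-179.8, -0.1, 93.8]
force: [1.0, -0.6, 0.7]
gripper_width: 91.2
gripper_force: 0.0
```

arm_command --rows '[{"delta_pos": [0, 0, 0], "roll": 0, "jaw": 50}, {"delta_pos": [0, 0, 0], "roll": 0, "jaw": 0}, {"delta_pos": [0, 0, 0], "roll": 0, "jaw": 0}, {"delta_pos": [0, 0, 0], "roll": 0, "jaw": 0}, {"delta_pos": [0, 0, 0], "roll": 0, "jaw": 0}, {"delta_pos": [0, 0, 0], "roll": 0, "jaw": 0}, {"delta_pos": [0, 0, 0], "roll": 0, "jaw": 0}, {"delta_pos": [0, 0, 0], "roll": 0, "jaw": 0}, {"delta_pos": [0, 0, 0], "roll": 0, "jaw": 0}, {"delta_pos": [0, 0, 0], "roll": 0, "jaw": 0}]'

```text
time_s: 20.92
ee_pos: [450.3, -202.1, 45.2]
ee_rot: [180.0, 0.0, 93.7]
force: [-1.1, 0.2, 4.0]
gripper_width: 47.9
gripper_force: 20.0
```

arm_command --rows '[{"delta_pos": [0, 0, -15], "roll": 0, "jaw": 0}, {"delta_pos": [0, 0, -40], "roll": 0, "jaw": 0}, {"delta_pos": [0, 0, -70], "roll": 0, "jaw": 0}, {"delta_pos": [0, 0, -100], "roll": 0, "jaw": 0}, {"delta_pos": [0, 0, -125], "roll": 0, "jaw": 0}, {"delta_pos": [0, 0, -145], "roll": 0, "jaw": 0}, {"delta_pos": [12, 6, -145], "roll": 0, "jaw": 0}, {"delta_pos": [36, 18, -145], "roll": 0, "jaw": 0}, {"delta_pos": [64, 32, -145], "roll": 0, "jaw": 0}, {"delta_pos": [94, 47, -145], "roll": 0, "jaw": 0}, {"delta_pos": [124, 62, -145], "roll": 0, "jaw": 0}, {"delta_pos": [154, 77, -145], "roll": 0, "jaw": 0}, {"delta_pos": [184, 92, -145], "roll": 0, "jaw": 0}, {"delta_pos": [214, 107, -145], "roll": 0, "jaw": 0}, {"delta_pos": [244, 122, -145], "roll": 0, "jaw": 0}, {"delta_pos": [274, 137, -145], "roll": 0, "jaw": 0}, {"delta_pos": [304, 152, -145], "roll": 0, "jaw": 0}, {"delta_pos": [330, 166, -145], "roll": 0, "jaw": 0}, {"delta_pos": [348, 175, -145], "roll": 0, "jaw": 0}, {"delta_pos": [357.3, 179.6, -145], "roll": 0, "jaw": 0}]'

```text
time_s: 22.58
ee_pos: [607.0, 168.8, 188.7]
ee_rot: [-179.9, -0.0, 93.8]
force: [-0.5, -0.9, -1.6]
gripper_width: 47.3
gripper_force: 20.0
```

arm_command --rows '[{"delta_pos": [0, 0, 0], "roll": 0, "jaw": 0}, {"delta_pos": [0, 0, 0], "roll": 0, "jaw": 0}]'

```text
time_s: 22.75
ee_pos: [605.9, 165.6, 189.2]
ee_rot: [-179.9, 0.1, 93.7]
force: [-1.1, -0.3, -2.2]
gripper_width: 47.5
gripper_force: 20.0
```

```bash
python3 - <<'E'
from h import *
fr=wrist(); save(fr,"w3"); print(tool()[0], tool()[2]["gripper_width"])
E
```

```text
[605.81317074 164.98385792 189.46758517] 47.26718376068896
```

View pics/w3.png

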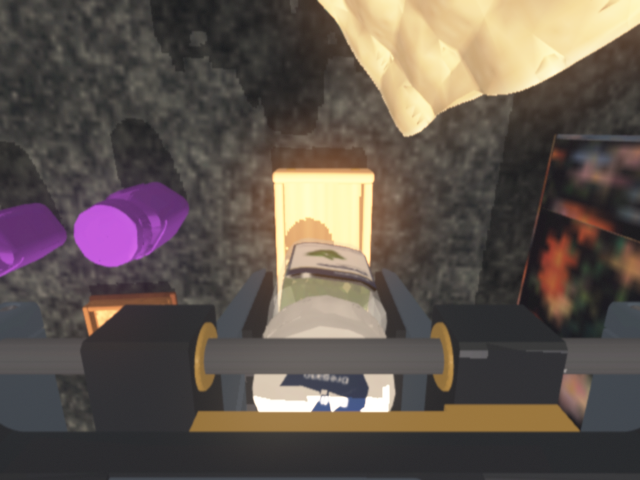

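The white-capped jar is held over the left end bay, with the end board at row 171 and the bread well clear to the left. I'll check the end board against the rack estimate.

```bash
python3 - <<'E'
from h import *
fr=wrist(); c=np.array([617.3,-2.6]); ex=np.array([.9979,.064]); ey=np.array([-.064,.9979])
for n,u,v,z in (("end outer L",274,171,32),("end outer R",374,171,32),("end inner",325,181,32),("edge outer L",275,215,22),("edge outer R",372,215,22)):
    w=ray(fr,u,v,z); print(n,w,"rack",((w-c)@ex).round(1),((w-c)@ey).round(1))
E
```

```text
end outer L [562.  207.9] rack -41.7 213.6
end outer R [645.2 213.3] rack 41.7 213.7
end inner [605.  202.4] rack 0.8 205.4
edge outer L [562.8 168.3] rack -43.4 174.0
edge outer R [648.7 173.9] rack 42.6 174.1
```

arm_command --rows '[{"delta_pos": [0, 0, 20], "roll": 0, "jaw": 0}, {"delta_pos": [0, 0, 50], "roll": 0, "jaw": 0}, {"delta_pos": [0, 0, 80], "roll": 0, "jaw": 0}, {"delta_pos": [0, 0, 105], "roll": 0, "jaw": 0}, {"delta_pos": [0, 0, 125], "roll": 0, "jaw": 0}, {"delta_pos": [0, 0, 140], "roll": 0, "jaw": 0}, {"delta_pos": [0, 0, 148], "roll": 0, "jaw": 0}, {"delta_pos": [0, 0, 148], "roll": 0, "jaw": 0}, {"delta_pos": [0, 0, 148], "roll": 0, "jaw": 0}, {"delta_pos": [0, 0, 148], "roll": 0, "jaw": 0}]'

```text
time_s: 23.68
ee_pos: [607.0, 165.6, 42.8]
ee_rot: [179.9, -0.0, 93.6]
force: [-0.2, 1.5, -2.1]
gripper_width: 47.5
gripper_force: 20.0
```

arm_command --rows '[{"delta_pos": [0, 0, 0], "roll": 0, "jaw": 65}, {"delta_pos": [0, 0, 0], "roll": 0, "jaw": 80}, {"delta_pos": [0, 0, 0], "roll": 0, "jaw": 100}, {"delta_pos": [0, 0, 0], "roll": 0, "jaw": 100}, {"delta_pos": [0, 0, 0], "roll": 0, "jaw": 100}, {"delta_pos": [0, 0, 0], "roll": 0, "jaw": 100}, {"delta_pos": [0, 0, 0], "roll": 0, "jaw": 100}, {"delta_pos": [0, 0, -25], "roll": 0, "jaw": 100}, {"delta_pos": [0, 0, -60], "roll": 0, "jaw": 100}, {"delta_pos": [0, 0, -95], "roll": 0, "jaw": 100}, {"delta_pos": [0, 0, -130], "roll": 0, "jaw": 100}, {"delta_pos": [-30, -20, -165], "roll": 0, "jaw": 100}, {"delta_pos": [-60, -45, -195], "roll": 0, "jaw": 100}, {"delta_pos": [-90, -60, -220], "roll": 0, "jaw": 100}, {"delta_pos": [-120, -75, -245], "roll": 0, "jaw": 100}, {"delta_pos": [-150, -75, -265], "roll": 0, "jaw": 100}, {"delta_pos": [-180, -75, -285], "roll": 0, "jaw": 100}, {"delta_pos": [-210, -75, -300], "roll": 0, "jaw": 100}, {"delta_pos": [-230, -75, -310], "roll": 0, "jaw": 100}, {"delta_pos": [-230, -75, -310], "roll": 0, "jaw": 100}]'

```text
time_s: 25.35
ee_pos: [547.3, -72.1, 354.6]
ee_rot: [179.7, 0.2, 93.4]
force: [0.0, 0.1, 0.0]
gripper_width: 91.1
gripper_force: 0.0
```

arm_command --rows '[{"delta_pos": [0, 0, -40], "roll": 0, "jaw": 100}, {"delta_pos": [0, 0, -60], "roll": 0, "jaw": 100}, {"delta_pos": [0, 0, -60], "roll": 0, "jaw": 100}, {"delta_pos": [0, 0, -60], "roll": 0, "jaw": 100}]'

```text
time_s: 25.68
ee_pos: [546.6, -67.5, 412.3]
ee_rot: [179.9, -0.0, 93.7]
force: [-0.9, -0.1, 0.1]
gripper_width: 91.6
gripper_force: 0.0
```

```bash
python3 - <<'E'
from h import *
fr=env.grab_frame("scene"); save(fr,"s2"); side=env.grab_frame("side"); w=wrist(); save(w,"w4")
c=np.array([617.3,-2.6]); ex=np.array([.9979,.064]); ey=np.array([-.064,.9979])
for nm,F in(("scene",fr),("side",side),("wrist",w)):
    P=pts(F); print(nm)
    for n,y,h,r in(("white",169,108,34),("dark",91,106,34),("honey",0,112,44),("carton",-91,95,36),("shaker",-169,100,30)):
        q=(P[...,:2]-c); a=q@ex; b=q@ey-y; m=(np.hypot(a,b)<r)&(abs(P[...,2]-h)<7)
        if m.sum()>20:
            cc,rr=cv2.minEnclosingCircle(np.stack([a[m],b[m]],1).astype(np.float32)); print(n,m.sum(),"off",np.round(cc,1),"r",round(rr,1),"ztop",np.percentile(P[m][:,2],95).round(1))
        else: print(n,"few")
print(tool()[0])
E
```

```text
scene
white 614 off [ 0.3 -2.1] r 24.6 ztop 111.2
dark 465 off [ 0.4 -1.7] r 22.9 ztop 109.1
honey 857 off [-3.2 -1.5] r 34.0 ztop 114.6
carton 520 off [-1.2  0.3] r 33.9 ztop 98.3
shaker 125 off [-0.5  2.7] r 15.4 ztop 101.4
side
white 497 off [1.2 3.2] r 24.1 ztop 108.8
dark 370 off [2.2 3.1] r 23.2 ztop 106.4
honey 644 off [-1.7  2.1] r 34.7 ztop 112.0
carton 374 off [1.1 2.6] r 33.4 ztop 95.6
shaker 75 off [4.1 6.2] r 15.4 ztop 98.6
wrist
white 224 off [  0.6 -14.8] r 17.1 ztop 109.0
dark 1255 off [ 1.6 -0.9] r 21.7 ztop 107.2
honey 2504 off [-2.  -1.2] r 33.1 ztop 112.9
carton 1343 off [-0.1  0.3] r 33.4 ztop 96.6
shaker 335 off [1.9 0.5] r 14.8 ztop 99.6
[546.02090187 -67.59379901 410.26233014]
```

View pics/s2.png

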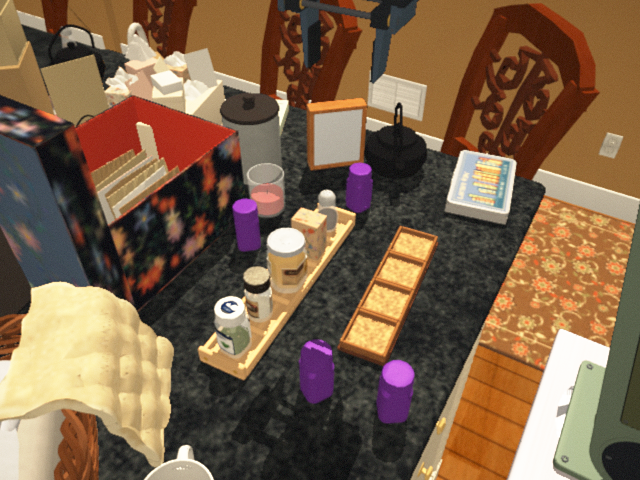

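The scene view shows the new rack holding, from its right end, shaker (327,205), carton (310,232), honey jar (287,260), dark cap (257,290) and white cap (232,328). All stand upright and are within a few mm of their bay centres; the old rack is empty.

```bash
python3 -c "
from workcell import env
print(env.job_done())"
```

```text
the job is handed in; nothing more can be done
None
```

The job is handed in, though no verdict came back: all four containers stand upright in reverse order in the new rack, within about 7 mm of their bay centres by camera, and the honey jar was left in place.

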